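Nip a knob blank up in the carver's chuck with its slim scroll ring

TASK

Stand the dark wooden knob blank upright between the two open jaws on top of the carver's chuck and let go of it. Then turn the slim brass ring clockwise (seen from above), gripping only that ring and not touching the fixed steel rings above and below it or the moving jaw, until you feel the jaws nip the blank firmly against the fixed V jaw, wherever that has been set: snug at roughly 15 N, never crushed by more than 40 N. Let go and leave it clamped, and leave the bowl, the wax tin and the gouge where they are.

Things in the scene. Friction and masses are not known exactly. Their poses are not given: they have to be found in the camera images.
- chuck: Carver's chuck bolted to the bench, upright axis. Origin on its axis at bench height; x points from the moving jaw to the V jaw, z up. Green foot 130 x 130 mm, 22 mm high, then a green drum 94 mm in diameter up to z = 42 mm; on it, all coaxial: lower steel ring, narrow neck (48 mm diameter, z = 56 to 62 mm), slim brass ring, upper steel ring, and the two jaws on top.
- lower_ring: Fixed dark steel ring under the brass ring, 84 mm in diameter, 14 mm thick. Origin at the centre of its underside, 42 mm above the bench (its top face at 56 mm, 6 mm below the brass ring). Not to be touched by the fingers.
- upper_ring: Fixed dark steel ring above the brass ring, 58 mm in diameter, 8 mm thick. Origin at the centre of its underside, 73 mm above the bench; its top at 81 mm is the floor the blank stands on. The last user left the V jaw anywhere such that a round seated in it has its axis 0.5 to 4.5 mm from the chuck's axis towards +x of the chuck. Not to be touched by the fingers.
- ring_center (a point): Centre of the slim knurled brass ring on the chuck's axis, 67 mm above the bench. The ring is 64 mm in diameter and 10 mm thick (62 to 72 mm above the bench), so it stands out 3 mm beyond the upper ring; the lower ring stands out 10 mm beyond it.
- ring (a joint): Turn of the brass ring in rad, growing clockwise seen from above; range 0 (jaw fully open) to 1.6. Dry friction of about 0.42 N m; it stays where it is left. Moves the jaw 10 mm per rad towards the V jaw. Each newton of squeeze on the blank adds 0.010 N m of resistance. Contact is stiff, some 35 N per mm of jaw travel.
- jaw: Moving aluminium jaw on the upper ring, 7 mm (x) x 20 mm (y) x 14 mm high, driven by the brass ring along the chuck's +x. Origin at the lower middle of its clamping face (looks to +x), 81 mm above the bench, 20 mm from the chuck's axis at ring reading 0. Facing it stands a fixed 90-degree aluminium V jaw, also 14 mm high, whose setting is not measured (see upper_ring).
- blank: Dark wooden lid-knob blank to be clamped: an upright round 26 mm in diameter and 44 mm high, straight for the lower 34 mm with a domed top, about 25 g. Origin at the centre of its underside, z along its axis.
- bowl: Bystander: pale roughed-out wooden bowl upside down, 110 mm in diameter, 52 mm high, loose on the bench. Origin at the centre of its underside.
- wax: Bystander: red wax tin, 52 mm in diameter, 30 mm high, loose on the bench. Origin at the centre of its underside.
- gouge: Bystander: carving gouge lying along its x, wooden handle 24 mm thick to -x, steel blade to +x, 200 mm long, loose on the bench. Origin 80 mm from the handle's end, at bench height.
There are look-alikes about, which are no part of the job. There is more than one size of the chuck; the one meant has the size given above. Of the things shaped like the blank, the wooden one is meant.

How it is judged (in metres and radians):
On the way, in this order (a step that is already met when the one before it is completed fails the run):
1. the blank stands upright on the upper ring between the open jaws, let go of (horizontal distance between blank and ring_center below 0.01 m and z of blank in the frame of upper_ring between 0.006 and 0.011 m and angle between blank's own z axis and vertical below 0.12 rad and contact force between the fingers and blank below 0.1 N and linear speed of blank below 0.02 m/s and contact force between jaw and blank below 1 N), for 0.2 s.
2. the moving jaw squeezes the blank against the V jaw with 5 N or more (contact force between jaw and blank above 5 N), for 0.3 s.
At the end, for the whole second after the job is handed in: The blank stands upright (within 0.1 rad) on the upper ring, its axis within 7 mm of the chuck's axis, squeezed between the jaws with 5 to 25 N, at rest (contact force between jaw and blank between 5 and 25 N and horizontal distance between blank and ring_center below 0.007 m and z of blank in the frame of upper_ring between 0.006 and 0.012 m and angle between blank's own z axis and vertical below 0.1 rad and linear speed of blank below 0.02 m/s); the robot touches nothing.
It fails at once if the fingers press on the fixed ring above or below (more than 3 N) (contact force between the fingers and upper_ring above 3 N or contact force between the fingers and lower_ring above 3 N).
It fails at once if the fingers press on the moving jaw (more than 3 N) (contact force between the fingers and jaw above 3 N).
It fails at once if the blank is crushed: more than 40 N from the moving jaw (contact force between jaw and blank above 40 N).
It fails at once if the bowl, the wax tin or the gouge is shifted by more than 20 mm (distance of any of bowl, wax, gouge from where it was at the start of the episode above 0.02 m).
It also fails if it takes over 61 s, if anything falls off the work surface, if the arm or the gripper's body presses on something with over 40 N, if the wrist force passes 120 N, or if a joint passes its speed limit or range.

ROBOT

A 6-joint arm with a two-finger parallel gripper is mounted at the origin on the work surface. World frame = base frame: x ahead of the robot, y to its left, z up, the work surface at z = 0. Lengths are in mm, angles in rad, forces in N, time in s.
With the tool pointing down it reaches from about 350 to 975 mm from the base axis. Payload 7.1 kg.
Tool frame: the origin (TCP) lies at the very end of the fingers, on their centre line; the grasp point (between the pads) lies 19 mm behind it; z points along the fingers, y is the line along which they close (so a half turn about z gives the same grasp; the last joint's range is limited). The gripper opens to 88 mm and grips with 3 to 60 N. Pads are 20 mm wide; open, the fingers measure 115 mm over their backs; the gripper's body (75 mm by 178 mm) begins 61 mm behind the grasp point.
Start: joints at [-1.329, 0.423, 1.63, -0, 1.089, -0.019], TCP at [161.177, -603.843, 222.675] pointing down, gripper open.
Joint ranges: [-3, 3], [-0.9, 2.11], [0.09, 2.58], [-1.31, 4.45], [0.11, 2.69], [-2.54, 2.54]. Speed limits (rad/s): [2.39, 2.39, 3.01, 3.14, 3.14, 3.14].

INTERFACE

Orientations are given as a rotation vector (axis times angle).
In Python, from cell import env gives the robot as it stands.
- The arm moves only by the tool play_rows, never from a script. Its argument "series" is a list of rows, each an object of numbers: "ax", "ay", "az": the turn, a rotation vector about the tool's x, y, z in degrees; "tx", "ty", "tz": the shift along the tool's x, y, z in units of 50 mm (1.0 is 50 mm); "gripper": the finger opening in mm, from 0 to 87.8. In form: [{"ax": .., "ay": .., "az": .., "tx": .., "ty": .., "tz": .., "gripper": ..}, ...]. A call has 1 to 20 rows; each row is the pose to reach, as a shift and turn from the pose commanded when the call began, along the tool's axes at that moment; what a row does not reach only later rows make up. A row lasts 1/8 s, in which the tool goes at most 62.5 mm and 10.7 degrees, less where a joint would pass 70% of its speed; a pose out of reach is approached as far as the arm can. A call with a gripper value outside its range is refused whole. The fingers move at their own pace and stop on an object; "force" is the grip in N (left out, the last holds). Time passes only in rows, so rows that repeat a pose let the fingers close. It gives the time, the measured TCP pose, the force, the opening and the grip force at its end, in the units of the state.
- env.get_obs(): the state, without advancing time (a new reading comes with each control period).
- env.read_camera(name): name is "scene" or "top" or "wrist"; returns a dict with "color" (384x512x3 uint8, red, green, blue), "vertical_fov" (degrees; the focal length in pixels is half the picture's height over the tangent of half this angle, whatever the lens; pixels are square), "cx", "cy" (the principal point, pixels), "R" (3x3) and "t" (3): a world point X has camera coordinates R X + t; the wrist camera has in their place "hand_eye" (4x4, takes a point from camera to tool coordinates, whose origin is the TCP and whose axes are the flange's). Camera axes: x right, y down, z forward; pixel columns grow to the right and rows downward; lengths in mm; the calibration is good to about 2 mm. A picture is of the moment at which its call begins: read the wrist's pose just before it. There is no depth.
- env.hand_in(): hands the job in; it is judged then, once.
The state is a dict: "t": time; "q": joint angles; "joint_velocities": joint speeds; "joint_efforts": joint torques, N m; "ee_pos": TCP position; "eef_rot": TCP orientation; "wrist_force": force on the tool from outside, world axes, zero at the start; "moment": the same for the moment, N m; "opening": opening from 0.0 (shut) to 1.0 (fully open); "gripper_force": force on a finger pad.
Only numpy, scipy, OpenCV 4.12 (cv2) and the standard library are available. Lean on these libraries where they do the work, as an engineer would, in place of code of your own. Each camera call takes 0.05 s, during which the arm holds its last target. There are 200 camera calls.

## Working session

There is one attempt and no reset: what is moved stays moved. The work goes in short steps, Python scripts to look and compute and a tool call to move; the robot and the scene stay as the last step left them, time stands still between calls to the robot, and variables do not carry over. Pictures are saved under pics/ and viewed, at most 10 in all, crops included, and the job is handed in when it is done.

Besides the shell and the picture viewer there is one more tool, called after "Call:" by a JSON object that holds its "name" and its "arguments", one argument or row to a line. play_rows: Moves the arm, as the interface text tells. Its arguments: {"type":"object","properties":{"series":{"type":"array"},"force":{"type":"number"}},"required":["series"]}

```bash
mkdir -p pics; ls
python3 - <<'E'
from cell import env
import cv2,numpy as np
o=env.get_obs();print(o)
for n in("scene","top"):
    c=env.read_camera(n);cv2.imwrite(f"pics/{n}0.png",cv2.resize(c["color"][:,:,::-1],(800,600),interpolation=cv2.INTER_CUBIC))
    print({k:v for k,v in c.items() if k!="color"})
E
```

```text
pics
{'t': 0.0, 'q': array([-1.32900129e+00,  4.23863222e-01,  1.63067514e+00,  1.37648045e-05,
        1.08859536e+00, -1.90104163e-02]), 'joint_velocities': array([ 0.00125715,  0.00068084, -0.00119498,  0.00093351,  0.00105896,
        0.00034719]), 'joint_efforts': array([ 3.74035744e-04, -5.44615102e+01, -2.73671508e+01,  6.43890048e-02,
        2.26921850e-02, -1.01258158e-04]), 'ee_pos': array([ 161.05199525, -603.32298018,  221.89356008]), 'eef_rot': array([-3.11340073e+00, -4.08302887e-01,  2.49939878e-04]), 'wrist_force': array([ 0.23930653, -0.0548508 , -0.1784045 ]), 'moment': array([ 0.0203735 ,  0.02745159, -0.05869228]), 'gripper_force': 0.0, 'opening': 1.0001794541562576}
{'vertical_fov': 45.72755440285555, 'cx': 251.1558742978523, 'cy': 190.58756056569274, 'R': array([[-0.67224783,  0.74026142, -0.00979273],
       [ 0.40023902,  0.35227446, -0.8459973 ],
       [-0.62280943, -0.57263928, -0.53309724]]), 't': array([ 390.21062967, -157.72951673, 1404.46574471])}
{'vertical_fov': 44.741263145594054, 'cx': 258.2585384157732, 'cy': 180.94335166751597, 'R': array([[ 0.05661358, -0.99838415,  0.00489865],
       [-0.97123677, -0.0562095 , -0.23138634],
       [ 0.2312878 ,  0.00834186, -0.97284961]]), 't': array([ -71.10177869,  582.75735765, 1112.37489018])}
```

View pics/scene0.png

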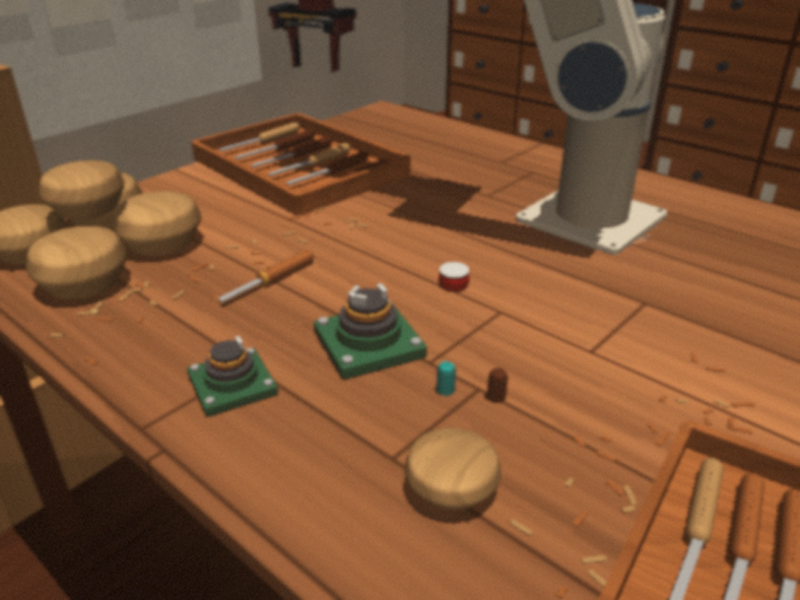

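View pics/top0.png

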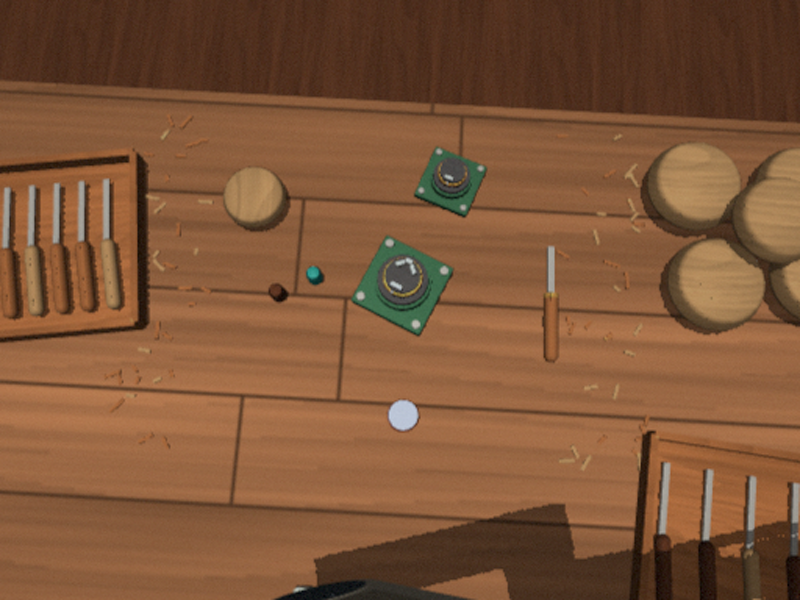

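The scene view shows the large chuck at about (370,330), the wooden blank at (497,385) and a teal look-alike at (446,378). In the top view the chuck is at (403,282) and the blank at (278,292). I'll enlarge both.

```bash
cat > h.py <<'E'
from cell import env
import cv2,numpy as np
from scipy.spatial.transform import Rotation as Ro
def cam(n):
    o=env.get_obs();c=env.read_camera(n)
    if n=="wrist":
        H=np.array(c["hand_eye"]);Rt=Ro.from_rotvec(o["eef_rot"]).as_matrix()
        Rcw=Rt@H[:3,:3];tc=Rt@H[:3,3]+o["ee_pos"]
        R=Rcw.T;t=-R@tc
    else: R,t=np.array(c["R"]),np.array(c["t"])
    h=c["color"].shape[0];f=h/2/np.tan(np.radians(c["vertical_fov"])/2)
    return dict(R=R,t=t,f=f,cx=c["cx"],cy=c["cy"],img=c["color"][:,:,::-1].copy())
def back(c,u,v,z):
    d=c["R"].T@np.array([(u-c["cx"])/c["f"],(v-c["cy"])/c["f"],1]);p=-c["R"].T@c["t"]
    return p+d*(z-p[2])/d[2]
def proj(c,X):
    p=c["R"]@np.array(X)+c["t"];return np.array([c["cx"]+c["f"]*p[0]/p[2],c["cy"]+c["f"]*p[1]/p[2]])
def crop(c,u0,v0,w,h,s): return cv2.resize(c["img"][v0:v0+h,u0:u0+w],None,fx=s,fy=s,interpolation=cv2.INTER_CUBIC)
E
python3 - <<'E'
from h import *
T=cam("top");S=cam("scene")
a=crop(T,160,140,133,80,6);b=crop(S,195,175,133,90,4)
b2=cv2.copyMakeBorder(crop(S,195,170,160,100,5)[:, :798],0,0,0,0,cv2.BORDER_CONSTANT)
a=a[:, :798]
cv2.imwrite("pics/topc.png",a);cv2.imwrite("pics/scenec.png",b2)
print("blank top",back(T,278*.64,292*.64,22),"chuck top",back(T,403*.64,282*.64,75),"foot",[back(T,u*.64,v*.64,22).round(0) for u,v in((390,237),(453,271),(418,334),(353,298))])
print("scene blank bottom",back(S,497*.64,385*.64,22),"chuck",back(S,370*.64,298*.64,81))
E
```

```text
blank top [568.76761428 172.26644492  22.        ] chuck top [585.47846931 -36.79546568  75.        ] foot [array([676., -10.,  22.]), array([ 622., -120.,   22.]), array([511., -66.,  22.]), array([566.,  46.,  22.])]
scene blank bottom [570.95397346 177.41489596  22.        ] chuck [592.94894398 -30.57950069  81.        ]
```

View pics/topc.png

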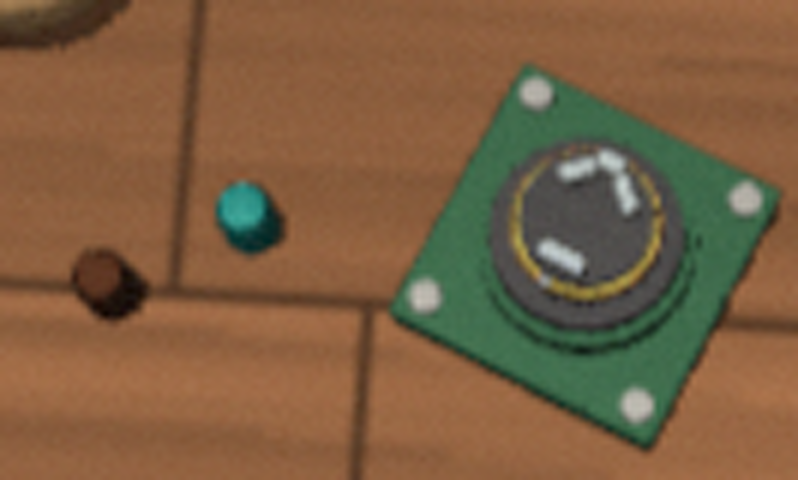

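View pics/scenec.png

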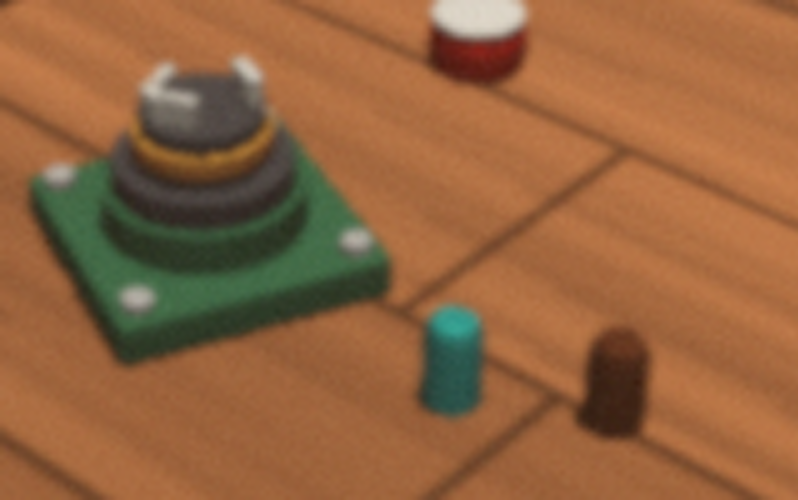

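```bash
cat >> h.py <<'E'
def tgt(pos,phi):  # tool down, tool y at world angle phi(deg)
    y=np.array([np.cos(np.radians(phi)),np.sin(np.radians(phi)),0]);z=np.array([0,0,-1.]);x=np.cross(y,z)
    return np.array(pos,float),np.c_[x,y,z]
def rel(c,t):  # row from commanded pose c to target t
    d=c[1].T@(t[0]-c[0])/50;r=Ro.from_matrix(c[1].T@t[1]).as_rotvec(degrees=True)
    return d.round(3),r.round(2)
E
python3 - <<'E'
from h import *
o=env.get_obs();R=Ro.from_rotvec(o["eef_rot"]).as_matrix();print(R.round(3), "yang",np.degrees(np.arctan2(R[1,1],R[0,1])))
c=env.read_camera("wrist");print(np.array(c["hand_eye"]).round(3),c["vertical_fov"],c["cx"],c["cy"])
T=cam("top");S=cam("scene")
# chuck foot fit: params x,y,th
from scipy.optimize import least_squares
tp=[(160+u/6,140+v/6) for u,v in((528,65),(780,190),(650,440),(390,313))]
sp=[(195+33/5,170+182/5),(195+124/5,170+337/5),(195+390/5,170+240/5)]
def cor(p,s=65):
    a=p[2];Rz=np.array([[np.cos(a),-np.sin(a)],[np.sin(a),np.cos(a)]])
    return [np.r_[Rz@np.array(k)*s+p[:2],22] for k in((1,1),(1,-1),(-1,-1),(-1,1))]
def ft(p): return np.concatenate([proj(T,X)-q for X,q in zip(cor(p),tp)])
def fs(p): return np.concatenate([proj(S,X)-q for X,q in zip([cor(p)[i] for i in(1,0,3)],sp)])
for f in(ft,fs):
    r=least_squares(f,[590,-37,-.46]);print(r.x,np.degrees(r.x[2]),r.fun.round(1))
print("blank top",back(T,160+98/6,140+272/6,40),"bot",back(T,160+118/6,140+300/6,4))
print("blank sc",back(S,195+617/5,170+335/5,42),back(S,195+612/5,170+425/5,0))
print("teal",back(S,195+451/5,170+402/5,0))
t0=tgt([161.177,-603.843,222.675],np.degrees(np.arctan2(R[1,1],R[0,1])))
print(rel(t0,tgt([570,150,260],-63)) ,rel(t0,tgt([570,150,260],63.5)),rel(t0,tgt([570,150,260],243.5)))
E
```

```text
[[ 0.966  0.258 -0.   ]
 [ 0.258 -0.966  0.001]
 [ 0.    -0.001 -1.   ]] yang -75.05962146447801
[[-1.00000e-03 -9.68000e-01 -2.51000e-01  6.87030e+01]
 [ 1.00000e+00 -1.00000e-03 -0.00000e+00 -1.26000e-01]
 [-0.00000e+00 -2.51000e-01  9.68000e-01 -1.63287e+02]
 [ 0.00000e+00  0.00000e+00  0.00000e+00  1.00000e+00]] 65.39782075557187 251.63849689969126 191.30837980593873
[ 5.94879147e+02 -3.62670974e+01 -4.18129450e-01] -23.957052761942347 [-0.7 -1.   0.9 -0.3  0.3  1.2 -0.6 -0.1]
[ 5.95176941e+02 -3.32974922e+01 -3.86486869e-01] -22.144066452219334 [-2.3 -1.1  0.7 -1.4  1.5  2.1]
blank top [568.75882137 173.4450527   40.        ] bot [564.42204386 170.1238854    4.        ]
blank sc [566.80637438 173.62264659  42.        ] [571.79481153 178.1224663    0.        ]
teal [604.54568221 118.82814161   0.        ]
(array([ 11.787, -12.459,  -0.746]), array([  0.  ,   0.  , -12.06])) (array([ 11.787, -12.459,  -0.746]), array([  -0.  ,   -0.  , -138.56])) (array([ 11.787, -12.459,  -0.746]), array([ 0.  ,  0.  , 41.44]))
```

Run:
```python
from h import *
t0=tgt([161.177,-603.843,222.675],-75.06)
print(rel(t0,tgt([567,173,200],66.5)))
```

```text
(array([ 11.848, -12.919,   0.454]), array([  -0.  ,   -0.  , -141.56]))
```

Call:
{"name": "play_rows", "arguments": {
  "series": [
    {"tx": 3, "ty": -3.2, "tz": 0, "az": -35, "gripper": 60},
    {"tx": 3, "ty": -3.2, "tz": 0, "az": -35, "gripper": 60},
    {"tx": 3, "ty": -3.2, "tz": 0, "az": -35, "gripper": 60},
    {"tx": 3, "ty": -3.2, "tz": 0, "az": -35, "gripper": 60},
    {"tx": 11.848, "ty": -12.919, "tz": 0.454, "az": -141.56, "gripper": 60},
    {"tx": 11.848, "ty": -12.919, "tz": 0.454, "az": -141.56, "gripper": 60},
    {"tx": 11.848, "ty": -12.919, "tz": 0.454, "az": -141.56, "gripper": 60},
    {"tx": 11.848, "ty": -12.919, "tz": 0.454, "az": -141.56, "gripper": 60},
    {"tx": 11.848, "ty": -12.919, "tz": 0.454, "az": -141.56, "gripper": 60},
    {"tx": 11.848, "ty": -12.919, "tz": 0.454, "az": -141.56, "gripper": 60},
    {"tx": 11.848, "ty": -12.919, "tz": 0.454, "az": -141.56, "gripper": 60},
    {"tx": 11.848, "ty": -12.919, "tz": 0.454, "az": -141.56, "gripper": 60},
    {"tx": 11.848, "ty": -12.919, "tz": 0.454, "az": -141.56, "gripper": 60},
    {"tx": 11.848, "ty": -12.919, "tz": 0.454, "az": -141.56, "gripper": 60},
    {"tx": 11.848, "ty": -12.919, "tz": 0.454, "az": -141.56, "gripper": 60},
    {"tx": 11.848, "ty": -12.919, "tz": 0.454, "az": -141.56, "gripper": 60},
    {"tx": 11.848, "ty": -12.919, "tz": 0.454, "az": -141.56, "gripper": 60},
    {"tx": 11.848, "ty": -12.919, "tz": 0.454, "az": -141.56, "gripper": 60},
    {"tx": 11.848, "ty": -12.919, "tz": 0.454, "az": -141.56, "gripper": 60},
    {"tx": 11.848, "ty": -12.919, "tz": 0.454, "az": -141.56, "gripper": 60}
  ]
}}

```text
invalid input at $.series[0]: expected keys ax, ay, az, tx, ty, tz, gripper
```

Run:
```python
from h import *
import pickle
o=env.get_obs();print(o["t"],o["ee_pos"],o["eef_rot"],o["q"],o["opening"])
R=Ro.from_rotvec(o["eef_rot"]).as_matrix();print(np.degrees(np.arctan2(R[1,1],R[0,1])))
W=cam("wrist");pickle.dump(W,open("w1.pkl","wb"));cv2.imwrite("pics/w1.png",cv2.resize(W["img"],(800,600),interpolation=cv2.INTER_CUBIC))
```

```text
0.35 [ 161.16777796 -603.73025564  222.46656843] [-3.11454914e+00 -4.08444985e-01  4.41887093e-05] [-1.32897825e+00  4.23330583e-01  1.63006369e+00  1.55982144e-05
  1.08857493e+00 -1.89828535e-02] 1.0006166610817409
-75.05762202880133
```

View pics/w1.png

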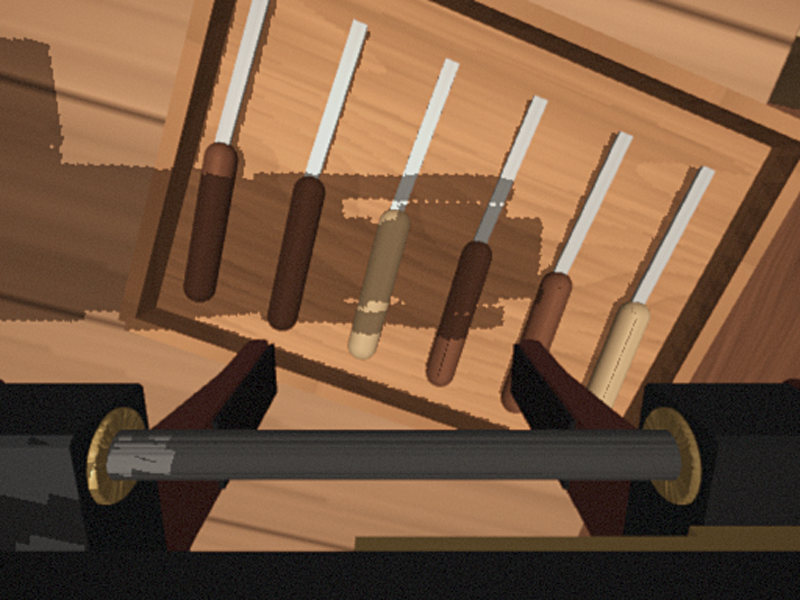

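Call:
{"name": "play_rows", "arguments": {
  "series": [
    {"ax": 0, "ay": 0, "tx": 3, "ty": -3.2, "tz": 0, "az": -35, "gripper": 60},
    {"ax": 0, "ay": 0, "tx": 3, "ty": -3.2, "tz": 0, "az": -35, "gripper": 60},
    {"ax": 0, "ay": 0, "tx": 3, "ty": -3.2, "tz": 0, "az": -35, "gripper": 60},
    {"ax": 0, "ay": 0, "tx": 11.848, "ty": -12.919, "tz": 0.454, "az": -141.56, "gripper": 60},
    {"ax": 0, "ay": 0, "tx": 11.848, "ty": -12.919, "tz": 0.454, "az": -141.56, "gripper": 60},
    {"ax": 0, "ay": 0, "tx": 11.848, "ty": -12.919, "tz": 0.454, "az": -141.56, "gripper": 60},
    {"ax": 0, "ay": 0, "tx": 11.848, "ty": -12.919, "tz": 0.454, "az": -141.56, "gripper": 60},
    {"ax": 0, "ay": 0, "tx": 11.848, "ty": -12.919, "tz": 0.454, "az": -141.56, "gripper": 60},
    {"ax": 0, "ay": 0, "tx": 11.848, "ty": -12.919, "tz": 0.454, "az": -141.56, "gripper": 60},
    {"ax": 0, "ay": 0, "tx": 11.848, "ty": -12.919, "tz": 0.454, "az": -141.56, "gripper": 60},
    {"ax": 0, "ay": 0, "tx": 11.848, "ty": -12.919, "tz": 0.454, "az": -141.56, "gripper": 60},
    {"ax": 0, "ay": 0, "tx": 11.848, "ty": -12.919, "tz": 0.454, "az": -141.56, "gripper": 60},
    {"ax": 0, "ay": 0, "tx": 11.848, "ty": -12.919, "tz": 0.454, "az": -141.56, "gripper": 60},
    {"ax": 0, "ay": 0, "tx": 11.848, "ty": -12.919, "tz": 0.454, "az": -141.56, "gripper": 60},
    {"ax": 0, "ay": 0, "tx": 11.848, "ty": -12.919, "tz": 0.454, "az": -141.56, "gripper": 60},
    {"ax": 0, "ay": 0, "tx": 11.848, "ty": -12.919, "tz": 0.454, "az": -141.56, "gripper": 60},
    {"ax": 0, "ay": 0, "tx": 11.848, "ty": -12.919, "tz": 0.454, "az": -141.56, "gripper": 60},
    {"ax": 0, "ay": 0, "tx": 11.848, "ty": -12.919, "tz": 0.454, "az": -141.56, "gripper": 60},
    {"ax": 0, "ay": 0, "tx": 11.848, "ty": -12.919, "tz": 0.454, "az": -141.56, "gripper": 60},
    {"ax": 0, "ay": 0, "tx": 11.848, "ty": -12.919, "tz": 0.454, "az": -141.56, "gripper": 60}
  ]
}}

```text
t: 2.9
ee_pos: [567.0, 172.6, 200.2]
eef_rot: [0.641, 3.075, 0.0]
wrist_force: [-0.6, 0.2, 0.2]
opening: 0.684
gripper_force: 0.0
```

Run:
```python
from h import *
import pickle
o=env.get_obs();print(o["t"],o["ee_pos"],o["eef_rot"],o["q"],o["opening"])
R=Ro.from_rotvec(o["eef_rot"]).as_matrix();print(np.degrees(np.arctan2(R[1,1],R[0,1])))
W=cam("wrist");pickle.dump(W,open("w1.pkl","wb"));cv2.imwrite("pics/w2.png",cv2.resize(W["img"],(800,600),interpolation=cv2.INTER_CUBIC))
```

```text
2.9 [567.00380543 172.63438972 200.16032119] [6.40596167e-01 3.07537838e+00 2.00938821e-04] [ 2.75462037e-01  4.02582765e-01  1.72131617e+00  2.18135524e-05
  1.01745269e+00 -8.84622077e-01] 0.6840486251346726
66.46726773572745
```

View pics/w2.png

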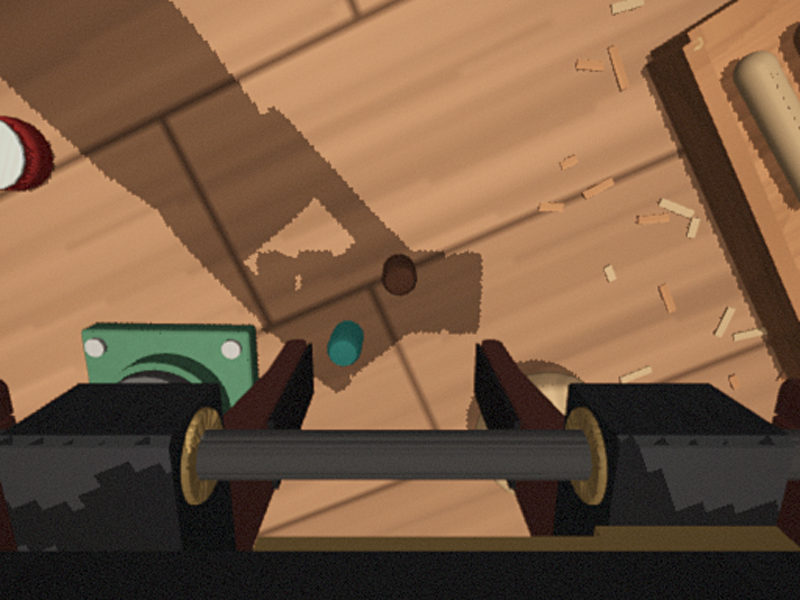

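The blank is at (399,274), spanning 382–417 by 253–296, with the teal piece at (346,343) and the bowl edge near (540,385). The chuck foot's top corners are at (82,330) and (256,324).

Run:
```python
from h import *
import pickle
W=pickle.load(open("w1.pkl","rb"));T=cam("top");k=.64
g=cv2.cvtColor(W["img"],cv2.COLOR_BGR2HSV)
sub=W["img"][155:200,235:280].astype(int).sum(2)
m=(sub<150).astype(np.uint8);n,l,st,ce=cv2.connectedComponentsWithStats(m);i=1+np.argmax(st[1:,4]);print(st[i],ce[i]+[235,155])
# model: project blank silhouette, compare bbox
def bb(x,y):
    P=[proj(W,[x+r*np.cos(a),y+r*np.sin(a),z]) for z,r in((0,13),(34,13),(40,9),(44,2)) for a in np.linspace(0,6.28,40)]
    P=np.array(P);return P.min(0),P.max(0)
for x,y in((567,173),(569,173),(571,173)): print(x,y,[b/k for b in bb(x,y)])
print("mid",back(W,399.5*k,274.5*k,22))
a=back(W,82*k,328*k,22);b=back(W,256*k,323*k,22);print(a,b,np.degrees(np.arctan2(*(b-a)[1::-1])),np.linalg.norm(b-a))
print("bowl",back(T,255*k,195*k,52))
```

```text
[  8   8  24  26 393] [255.05852417 175.10941476]
567 173 [array([375.28274405, 249.96300323]), array([411.40073185, 292.59448779])]
569 173 [array([376.41961098, 252.28829014]), array([412.48804024, 295.04192998])]
571 173 [array([377.55335361, 254.60770043]), array([413.57236014, 297.48270796])]
mid [570.71445039 176.39770186  22.        ]
[511.50948058 -63.47435844  22.        ] [561.44158634  60.73143603  22.        ] 68.09932627801179 133.86670446666906
bowl [727.4423257  221.71208671  52.        ]
```

Call:
{"name": "play_rows", "arguments": {
  "series": [
    {"ax": 0, "ay": 0, "az": 0, "tx": -0.022, "ty": 0.075, "tz": 1, "gripper": 60},
    {"ax": 0, "ay": 0, "az": 0, "tx": -0.022, "ty": 0.075, "tz": 2, "gripper": 60},
    {"ax": 0, "ay": 0, "az": 0, "tx": -0.022, "ty": 0.075, "tz": 3, "gripper": 60},
    {"ax": 0, "ay": 0, "az": 0, "tx": -0.022, "ty": 0.075, "tz": 3.4, "gripper": 60},
    {"ax": 0, "ay": 0, "az": 0, "tx": -0.022, "ty": 0.075, "tz": 3.66, "gripper": 60},
    {"ax": 0, "ay": 0, "az": 0, "tx": -0.022, "ty": 0.075, "tz": 3.66, "gripper": 50},
    {"ax": 0, "ay": 0, "az": 0, "tx": -0.022, "ty": 0.075, "tz": 3.66, "gripper": 40},
    {"ax": 0, "ay": 0, "az": 0, "tx": -0.022, "ty": 0.075, "tz": 3.66, "gripper": 30},
    {"ax": 0, "ay": 0, "az": 0, "tx": -0.022, "ty": 0.075, "tz": 3.66, "gripper": 20},
    {"ax": 0, "ay": 0, "az": 0, "tx": -0.022, "ty": 0.075, "tz": 3.66, "gripper": 20},
    {"ax": 0, "ay": 0, "az": 0, "tx": -0.022, "ty": 0.075, "tz": 3.66, "gripper": 20},
    {"ax": 0, "ay": 0, "az": 0, "tx": -0.022, "ty": 0.075, "tz": 3.66, "gripper": 20}
  ],
  "force": 15
}}

```text
t: 4.5
ee_pos: [570.1, 176.2, 17.9]
eef_rot: [0.639, 3.075, 0.001]
wrist_force: [-0.5, -0.3, 6.8]
opening: 0.288
gripper_force: 15.0
```

Call:
{"name": "play_rows", "arguments": {
  "series": [
    {"ax": 0, "ay": 0, "az": 0, "tx": 0, "ty": 0, "tz": -1, "gripper": 20},
    {"ax": 0, "ay": 0, "az": 0, "tx": 0, "ty": 0, "tz": -2, "gripper": 20},
    {"ax": 0, "ay": 0, "az": 0, "tx": 0, "ty": 0, "tz": -3.2, "gripper": 20},
    {"ax": 0, "ay": 0, "az": -1, "tx": -0.84, "ty": -0.91, "tz": -3.26, "gripper": 20},
    {"ax": 0, "ay": 0, "az": -1, "tx": -1.67, "ty": -1.82, "tz": -3.26, "gripper": 20},
    {"ax": 0, "ay": 0, "az": -1, "tx": -2.51, "ty": -2.74, "tz": -3.26, "gripper": 20},
    {"ax": 0, "ay": 0, "az": -1, "tx": -3.344, "ty": -3.65, "tz": -3.26, "gripper": 20},
    {"ax": 0, "ay": 0, "az": -1, "tx": -3.344, "ty": -3.65, "tz": -3.26, "gripper": 20},
    {"ax": 0, "ay": 0, "az": -1, "tx": -3.344, "ty": -3.65, "tz": -3.26, "gripper": 20},
    {"ax": 0, "ay": 0, "az": -1, "tx": -3.344, "ty": -3.65, "tz": -3.26, "gripper": 20}
  ]
}}

```text
t: 5.75
ee_pos: [649.5, -56.6, 179.9]
eef_rot: [-0.61, -3.081, -0.0]
wrist_force: [-0.0, -0.0, -0.4]
opening: 0.288
gripper_force: 15.0
```

Run:
```python
from h import *
import pickle
o=env.get_obs();print(o["t"],o["ee_pos"],o["wrist_force"],o["q"],o["opening"])
R=Ro.from_rotvec(o["eef_rot"]).as_matrix();print(np.degrees(np.arctan2(R[1,1],R[0,1])))
W=cam("wrist");pickle.dump(W,open("w3.pkl","wb"));cv2.imwrite("pics/w3.png",cv2.resize(W["img"][:288,64:448],(800,600),interpolation=cv2.INTER_CUBIC))
```

```text
5.75 [649.50231279 -56.55064683 179.85758114] [-0.00141946 -0.02836934 -0.40553135] [-1.05193980e-01  5.09896889e-01  1.59716203e+00  2.24366025e-04
  1.03526707e+00 -1.28501339e+00] 0.28844109361506615
67.5921092306359
```

View pics/w3.png

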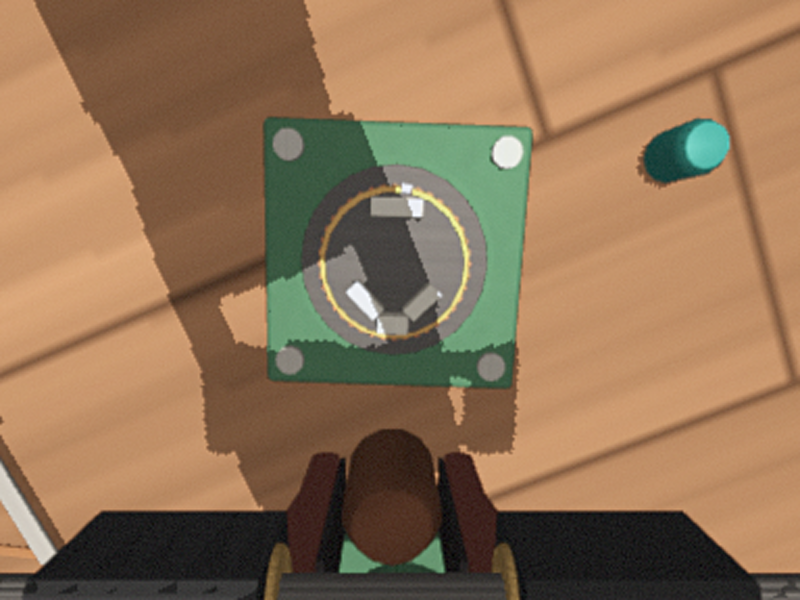

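The chuck is fully in view: foot corners at (265,118), (531,130), (513,386), (268,380), brass ring spanning x 319–471 and y 187–338. The moving jaw is at (397,207) and the V below it at (393,322). The blank sits upright in the fingers with its far edge at y≈430.

Run:
```python
from h import *
import pickle
from scipy.optimize import least_squares
W=pickle.load(open("w3.pkl","rb"));s=384/800
px=lambda u,v:np.array([64+u*s,v*s])
C=[(265,118),(531,130),(513,386),(268,380)]
P=np.array([back(W,*px(*c),22)[:2] for c in C]);print(P.round(1),"mean",P.mean(0), [np.linalg.norm(P[i]-P[i-1]).round(1) for i in range(4)])
for i,j in((0,3),(1,2)):
    d=P[j]-P[i];print("ang",np.degrees(np.arctan2(d[1],d[0])))
for i,j in((0,1),(3,2)):
    d=P[j]-P[i];print("ang-90",np.degrees(np.arctan2(d[1],d[0]))-90)
def bbc(x,y,z,r):
    Q=np.array([proj(W,[x+r*np.cos(a),y+r*np.sin(a),z]) for a in np.linspace(0,6.28,90)]);return np.r_[Q.min(0),Q.max(0)]
for nm,z,r,b in(("brass",72,32,(319,187,471,338)),("lower",56,42,(302,165,487,352))):
    t=np.r_[px(*b[:2]),px(*b[2:])]
    f=least_squares(lambda p:bbc(p[0],p[1],z,r)-t,[595,-35]);print(nm,f.x,f.fun.round(2))
jw=[back(W,*px(u,v),95)[:2] for u,v in((371,197),(423,197),(371,217),(423,217))];print("jaw",np.round(jw,1),"face mid",np.mean(jw[2:],0))
# blank in gripper: topmost pixel of underside
o=env.get_obs();R=Ro.from_rotvec(o["eef_rot"]).as_matrix()
for dx in(-4,-2,0,2):
    c=o["ee_pos"]+R@np.array([dx,0,17]);print(dx,(bbc(c[0],c[1],c[2],13)-[64,0,64,0])[[0,1,2]]/s)
```

```text
[[ 5.130e+02 -6.480e+01]
 [ 5.665e+02  5.060e+01]
 [ 6.821e+02  2.000e-01]
 [ 6.294e+02 -1.184e+02]] mean [597.75399052 -33.08721332] [np.float64(128.2), np.float64(127.2), np.float64(126.1), np.float64(129.7)]
ang -24.693369405756275
ang -23.583285739884264
ang-90 -24.88248963534822
ang-90 -23.932160344208512
brass [597.9575486 -33.1360168] [ 0.41 -0.6  -0.41  0.66]
lower [597.48378673 -33.07266771] [-0.36 -0.85  0.36  1.02]
jaw [[570.2 -31.7]
 [577.7 -13.5]
 [576.9 -34.5]
 [584.5 -16.2]] face mid [580.69081143 -25.35401236]
-4 [348.8943458  438.29323821 432.99678873]
-2 [348.77297654 432.01476793 433.0962546 ]
0 [348.65096825 425.70267522 433.19624423]
2 [348.52831586 419.35668929 433.29676175]
```

Call:
{"name": "play_rows", "arguments": {
  "series": [
    {"ax": 0, "ay": 0, "az": 1.7, "tx": 0.6, "ty": 0.03, "tz": 0, "gripper": 20},
    {"ax": 0, "ay": 0, "az": 1.7, "tx": 1.216, "ty": 0.055, "tz": 0, "gripper": 20},
    {"ax": 0, "ay": 0, "az": 1.7, "tx": 1.216, "ty": 0.055, "tz": 0.6, "gripper": 20},
    {"ax": 0, "ay": 0, "az": 1.7, "tx": 1.216, "ty": 0.055, "tz": 1.0, "gripper": 20},
    {"ax": 0, "ay": 0, "az": 1.7, "tx": 1.216, "ty": 0.055, "tz": 1.24, "gripper": 20},
    {"ax": 0, "ay": 0, "az": 1.7, "tx": 1.216, "ty": 0.055, "tz": 1.24, "gripper": 20},
    {"ax": 0, "ay": 0, "az": 1.7, "tx": 1.216, "ty": 0.055, "tz": 1.24, "gripper": 20},
    {"ax": 0, "ay": 0, "az": 1.7, "tx": 1.216, "ty": 0.055, "tz": 1.24, "gripper": 20}
  ]
}}

```text
t: 6.8
ee_pos: [595.5, -32.2, 118.8]
eef_rot: [0.658, 3.07, 0.0]
wrist_force: [-0.0, 0.2, -0.8]
opening: 0.289
gripper_force: 15.0
```

Run:
```python
from h import *
import pickle
for i in range(4):
    o=env.get_obs();R=Ro.from_rotvec(o["eef_rot"]).as_matrix();print(o["t"],o["ee_pos"],np.degrees(np.arctan2(R[1,1],R[0,1])),o["wrist_force"],o["joint_velocities"][0])
    W=cam("wrist")
pickle.dump(W,open("w4.pkl","wb"));cv2.imwrite("pics/w4.png",cv2.resize(W["img"][:288,64:448],(800,600),interpolation=cv2.INTER_CUBIC))
```

```text
6.8 [595.52748764 -32.20598492 118.79657672] 65.80400046671257 [-0.04497179  0.24408442 -0.80622676] -0.0028727167810924828
6.85 [595.44761886 -32.28303439 118.72969979] 65.79848388748056 [ 0.04968407  0.63101197 -0.77978273] 0.0006291922698361833
6.9 [595.37017561 -32.26971517 118.63589896] 65.80059194391055 [ 0.63138645 -0.3294447  -0.45003985] -0.0015458965690384272
6.95 [595.2260087  -32.30829851 118.47063942] 65.7945654145429 [-0.61787037  0.35670962 -0.20901928] -0.0004278346036408994
```

View pics/w4.png

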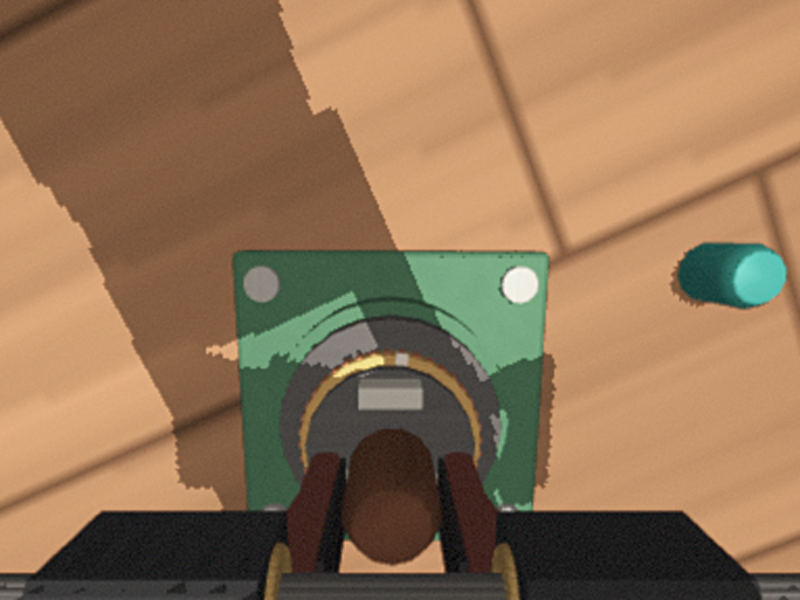

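The chuck is squarely below: the brass ring spans x 301–481 with its far edge at y≈350, the jaw is at (390,395), and the blank is at x≈391, so lateral alignment is good. I'll check the lengthwise offset.

Run:
```python
from h import *
import pickle
from scipy.optimize import least_squares
W=pickle.load(open("w4.pkl","rb"));s=384/800
px=lambda u,v:np.array([64+u*s,v*s])
def bbc(x,y,z,r):
    Q=np.array([proj(W,[x+r*np.cos(a),y+r*np.sin(a),z]) for a in np.linspace(0,6.28,90)]);return np.r_[Q.min(0),Q.max(0)]
t=np.r_[px(301,350),px(481,0)]
for z in(62,72,67):
    f=least_squares(lambda p:(bbc(p[0],p[1],z,32)-t)[:3],[595,-35]);print(z,f.x,f.fun)
t=np.r_[px(281,317),px(500,0)]
f=least_squares(lambda p:(bbc(p[0],p[1],56,42)-t)[:3],[595,-35]);print("low",f.x,f.fun)
P=[back(W,*px(u,v),22)[:2] for u,v in((234,252),(549,253))];m=np.mean(P,0)+65*np.array([.912,-.41]);print(P,m)
o=env.get_obs();print(o["ee_pos"])
```

```text
62 [597.98054599 -33.30164194] [ 1.68492368 -0.11598088 -1.68552533]
72 [596.42659014 -32.60712017] [-0.22075571  0.01587008  0.22083811]
67 [597.20262622 -32.95396118] [ 0.75341341 -0.05298683 -0.75368838]
low [597.08772879 -33.09971366] [-0.66979955  0.05776845  0.67010443]
[array([512.55361966, -64.62587321]), array([565.50962631,  51.76346083])] [598.31162299 -33.08120619]
[595.12638005 -32.31655004 118.34732545]
```

Call:
{"name": "play_rows", "arguments": {
  "series": [
    {"ax": 0, "ay": 0, "az": 0, "tx": 0, "ty": 0, "tz": 0.2, "gripper": 20},
    {"ax": 0, "ay": 0, "az": 0, "tx": 0, "ty": 0, "tz": 0.36, "gripper": 20},
    {"ax": 0, "ay": 0, "az": 0, "tx": 0, "ty": 0, "tz": 0.38, "gripper": 20},
    {"ax": 0, "ay": 0, "az": 0, "tx": 0, "ty": 0, "tz": 0.38, "gripper": 20},
    {"ax": 0, "ay": 0, "az": 0, "tx": 0, "ty": 0, "tz": 0.38, "gripper": 20}
  ]
}}

```text
t: 7.62
ee_pos: [594.7, -32.2, 98.5]
eef_rot: [-0.658, -3.071, 0.0]
wrist_force: [-0.4, -0.0, -0.0]
opening: 0.29
gripper_force: 15.0
```

Call:
{"name": "play_rows", "arguments": {
  "series": [
    {"ax": 0, "ay": 0, "az": 0, "tx": 0, "ty": 0, "tz": 0.01, "gripper": 20},
    {"ax": 0, "ay": 0, "az": 0, "tx": 0, "ty": 0, "tz": 0.02, "gripper": 20},
    {"ax": 0, "ay": 0, "az": 0, "tx": 0, "ty": 0, "tz": 0.02, "gripper": 20},
    {"ax": 0, "ay": 0, "az": 0, "tx": 0, "ty": 0, "tz": 0.02, "gripper": 20}
  ]
}}

```text
t: 8.12
ee_pos: [594.9, -32.2, 98.4]
eef_rot: [-0.658, -3.072, 0.0]
wrist_force: [-2.3, -1.3, 5.5]
opening: 0.284
gripper_force: 15.0
```

Call:
{"name": "play_rows", "arguments": {
  "series": [
    {"ax": 0, "ay": 0, "az": 0, "tx": 0, "ty": 0, "tz": -0.01, "gripper": 29},
    {"ax": 0, "ay": 0, "az": 0, "tx": 0, "ty": 0, "tz": -0.01, "gripper": 35},
    {"ax": 0, "ay": 0, "az": 0, "tx": 0, "ty": 0, "tz": -0.01, "gripper": 60},
    {"ax": 0, "ay": 0, "az": 0, "tx": 0, "ty": 0, "tz": -0.01, "gripper": 60},
    {"ax": 0, "ay": 0, "az": 0, "tx": 0, "ty": 0, "tz": -0.01, "gripper": 60},
    {"ax": 0, "ay": 0, "az": 0, "tx": 0, "ty": 0, "tz": -0.5, "gripper": 60},
    {"ax": 0, "ay": 0, "az": 0, "tx": 0, "ty": 0, "tz": -1.2, "gripper": 60},
    {"ax": 0, "ay": 0, "az": 0, "tx": 0, "ty": 0, "tz": -1.6, "gripper": 60},
    {"ax": 0, "ay": 0, "az": 0, "tx": -1.2, "ty": 0, "tz": -1.6, "gripper": 60},
    {"ax": 0, "ay": 0, "az": 0, "tx": -1.2, "ty": 0, "tz": -1.6, "gripper": 60},
    {"ax": 0, "ay": 0, "az": 0, "tx": -1.2, "ty": 0, "tz": -1.6, "gripper": 60}
  ]
}}

```text
t: 9.5
ee_pos: [648.8, -56.7, 177.3]
eef_rot: [-0.659, -3.07, 0.0]
wrist_force: [-0.4, 0.6, -0.6]
opening: 0.685
gripper_force: 0.0
```

Run:
```python
from h import *
import pickle
for i in range(6):
    o=env.get_obs();W=cam("wrist")
print(o["t"],o["ee_pos"],o["wrist_force"],o["moment"],o["q"])
pickle.dump(W,open("w5.pkl","wb"));a=cv2.resize(W["img"][:288,136:376],(500,600),interpolation=cv2.INTER_CUBIC)
S=cam("scene");b=cv2.resize(crop(S,200,165,75,75,8)[:, :600],(300,300))
c=np.zeros((600,800,3),np.uint8);c[:,:500]=a;c[:300,500:]=b
cv2.imwrite("pics/w5.png",c)
```

```text
9.75 [648.93221425 -56.4033511  177.90831603] [ 0.03745615  0.67551445 -0.57124887] [-0.00884804 -0.08248258  0.02719751] [-1.04981445e-01  5.11327587e-01  1.59986195e+00  2.99310400e-05
  1.03107501e+00 -1.25390427e+00]
```

View pics/w5.png

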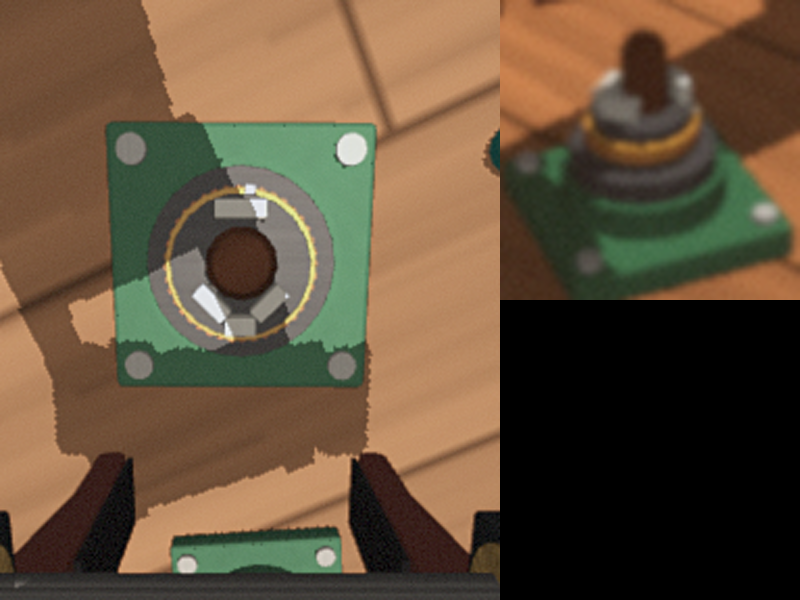

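Picture: the blank stands upright at (241,263), centred within the ring (166–318, 187–340), clear of both jaws. I'll refine the ring centre for the ring grip.

Run:
```python
from h import *
import pickle
from scipy.optimize import least_squares
W=pickle.load(open("w5.pkl","rb"));s=.48
px=lambda u,v:np.array([136+u*s,v*s])
def bbc(x,y,z,r):
    Q=np.array([proj(W,[x+r*np.cos(a),y+r*np.sin(a),z]) for a in np.linspace(0,6.28,90)]);return np.r_[Q.min(0),Q.max(0)]
for nm,z,r,b in(("brass",72,32,(166,187,318,340)),("lower",56,42,(147,166,334,355)),("blank",115,13,(206,227,276,299))):
    t=np.r_[px(*b[:2]),px(*b[2:])]
    f=least_squares(lambda p:bbc(p[0],p[1],z,r)-t,[595,-35]);print(nm,f.x,f.fun.round(2))
P=np.array([back(W,*px(*c),22)[:2] for c in((106,123),(376,124),(363,387),(119,386))]);print(P.mean(0))
# commanded pose estimate now -> target
c0=tgt([594.9,-32.2,97.1],65.8);c=(c0[0]+c0[1]@np.array([-60,0,-80]),c0[1]);print(c[0])
for z in(140,59.8): print(rel(c,tgt([597.2,-33.0,z],65.8)))
```

```text
brass [597.89595012 -32.72167909] [ 0.17 -0.37 -0.17  0.41]
lower [597.62501365 -33.30480698] [-0.16 -0.64  0.16  0.75]
blank [595.24502117 -31.99650003] [-0.76 -0.65  0.76  0.71]
[597.95395961 -33.18617305]
[649.62720697 -56.79538203 177.1       ]
(array([1.151, 0.004, 0.742]), array([0., 0., 0.]))
(array([1.151, 0.004, 2.346]), array([0., 0., 0.]))
```

Call:
{"name": "play_rows", "arguments": {
  "series": [
    {"ax": 0, "ay": 0, "az": 0, "tx": 0.6, "ty": 0.004, "tz": 0, "gripper": 87.8},
    {"ax": 0, "ay": 0, "az": 0, "tx": 1.145, "ty": 0.004, "tz": 0, "gripper": 87.8},
    {"ax": 0, "ay": 0, "az": 0, "tx": 1.145, "ty": 0.004, "tz": 0, "gripper": 87.8},
    {"ax": 0, "ay": 0, "az": 0, "tx": 1.145, "ty": 0.004, "tz": 0.4, "gripper": 87.8},
    {"ax": 0, "ay": 0, "az": 0, "tx": 1.145, "ty": 0.004, "tz": 0.9, "gripper": 87.8},
    {"ax": 0, "ay": 0, "az": 0, "tx": 1.145, "ty": 0.004, "tz": 1.4, "gripper": 87.8},
    {"ax": 0, "ay": 0, "az": 0, "tx": 1.145, "ty": 0.004, "tz": 1.8, "gripper": 87.8},
    {"ax": 0, "ay": 0, "az": 0, "tx": 1.145, "ty": 0.004, "tz": 2.1, "gripper": 87.8},
    {"ax": 0, "ay": 0, "az": 0, "tx": 1.145, "ty": 0.004, "tz": 2.25, "gripper": 87.8},
    {"ax": 0, "ay": 0, "az": 0, "tx": 1.145, "ty": 0.004, "tz": 2.3, "gripper": 87.8},
    {"ax": 0, "ay": 0, "az": 0, "tx": 1.145, "ty": 0.004, "tz": 2.3, "gripper": 87.8},
    {"ax": 0, "ay": 0, "az": 0, "tx": 1.145, "ty": 0.004, "tz": 2.3, "gripper": 87.8},
    {"ax": 0, "ay": 0, "az": 0, "tx": 1.145, "ty": 0.004, "tz": 2.3, "gripper": 87.8}
  ]
}}

```text
t: 11.48
ee_pos: [597.8, -33.2, 63.5]
eef_rot: [0.658, 3.071, 0.0]
wrist_force: [-0.2, 0.2, 0.1]
opening: 0.999
gripper_force: 0.0
```

Call:
{"name": "play_rows", "arguments": {
  "series": [
    {"ax": 0, "ay": 0, "az": 0, "tx": 0, "ty": 0, "tz": 0.03, "gripper": 87.8},
    {"ax": 0, "ay": 0, "az": 0, "tx": 0, "ty": 0, "tz": 0.06, "gripper": 87.8},
    {"ax": 0, "ay": 0, "az": 0, "tx": 0, "ty": 0, "tz": 0.06, "gripper": 80},
    {"ax": 0, "ay": 0, "az": 0, "tx": 0, "ty": 0, "tz": 0.06, "gripper": 72},
    {"ax": 0, "ay": 0, "az": 0, "tx": 0, "ty": 0, "tz": 0.06, "gripper": 66},
    {"ax": 0, "ay": 0, "az": 0, "tx": 0, "ty": 0, "tz": 0.06, "gripper": 58},
    {"ax": 0, "ay": 0, "az": 0, "tx": 0, "ty": 0, "tz": 0.06, "gripper": 58},
    {"ax": 0, "ay": 0, "az": 0, "tx": 0, "ty": 0, "tz": 0.06, "gripper": 58}
  ],
  "force": 5
}}

```text
t: 12.48
ee_pos: [597.3, -33.7, 60.0]
eef_rot: [-0.658, -3.072, 0.001]
wrist_force: [-1.7, -5.4, 0.9]
opening: 0.726
gripper_force: 5.0
```

Run:
```python
from h import *
for i in range(3): cam("top")
o=env.get_obs();print(o)
```

```text
{'t': 12.625, 'q': array([-7.58902451e-02,  6.06820907e-01,  1.77663835e+00, -9.38651678e-04,
        7.58674881e-01, -1.22387442e+00]), 'joint_velocities': array([-0.00122879,  0.0001941 , -0.00055202, -0.00156196,  0.00146968,
        0.00115376]), 'joint_efforts': array([  3.10761429, -56.65527821, -19.85543489,   1.19749937,
        -0.28591954,   0.08149036]), 'ee_pos': array([597.23781151, -33.67791868,  59.94070708]), 'eef_rot': array([-6.58074994e-01, -3.07143576e+00,  1.11951408e-03]), 'wrist_force': array([-1.7627102 , -5.32460148,  0.55585984]), 'moment': array([-0.92294104,  0.1038419 ,  0.11975254]), 'gripper_force': 4.999986067414284, 'opening': 0.7254397178685615}
```

Call:
{"name": "play_rows", "arguments": {
  "series": [
    {"ax": 0, "ay": 0, "az": 0, "tx": 0, "ty": -0.015, "tz": 0, "gripper": 58},
    {"ax": 0, "ay": 0, "az": 0, "tx": 0, "ty": -0.015, "tz": 0, "gripper": 58},
    {"ax": 0, "ay": 0, "az": 0, "tx": 0, "ty": -0.015, "tz": 0, "gripper": 58},
    {"ax": 0, "ay": 0, "az": 0, "tx": 0, "ty": -0.015, "tz": 0, "gripper": 58}
  ]
}}

```text
t: 13.12
ee_pos: [597.2, -33.7, 60.0]
eef_rot: [-0.658, -3.072, -0.0]
wrist_force: [-1.0, -2.7, -0.1]
opening: 0.726
gripper_force: 5.0
```

Call:
{"name": "play_rows", "arguments": {
  "series": [
    {"ax": 0, "ay": 0, "az": 0, "tx": 0, "ty": -0.015, "tz": 0, "gripper": 58},
    {"ax": 0, "ay": 0, "az": 0, "tx": 0, "ty": -0.015, "tz": 0, "gripper": 58},
    {"ax": 0, "ay": 0, "az": 0, "tx": 0, "ty": -0.015, "tz": 0, "gripper": 58},
    {"ax": 0, "ay": 0, "az": 0, "tx": 0, "ty": -0.015, "tz": 0, "gripper": 58}
  ],
  "force": 50
}}

```text
t: 13.62
ee_pos: [597.2, -33.8, 60.0]
eef_rot: [0.659, 3.071, 0.001]
wrist_force: [2.2, 5.6, -1.2]
opening: 0.713
gripper_force: 50.0
```

Run:
```python
from h import *
for i in range(2): cam("top")
o=env.get_obs();print({k:o[k] for k in("t","ee_pos","wrist_force","moment","opening","gripper_force","q")})
```

```text
{'t': 13.725, 'ee_pos': array([597.23101711, -33.8347498 ,  59.96589147]), 'wrist_force': array([ 1.52979278,  5.23501097, -2.0498645 ]), 'moment': array([ 0.76553587, -0.39213379,  0.1431752 ]), 'opening': 0.7170089994264801, 'gripper_force': 49.99934434890747, 'q': array([-7.69029848e-02,  6.06417886e-01,  1.77741757e+00,  1.16993463e-03,
        7.57226297e-01, -1.22612474e+00])}
```

Call:
{"name": "play_rows", "arguments": {
  "series": [
    {"ax": 0, "ay": 0, "az": 2, "tx": 0, "ty": 0.006, "tz": 0, "gripper": 58},
    {"ax": 0, "ay": 0, "az": 4, "tx": 0, "ty": 0.006, "tz": 0, "gripper": 58},
    {"ax": 0, "ay": 0, "az": 6, "tx": 0, "ty": 0.006, "tz": 0, "gripper": 58},
    {"ax": 0, "ay": 0, "az": 8, "tx": 0, "ty": 0.006, "tz": 0, "gripper": 58},
    {"ax": 0, "ay": 0, "az": 10, "tx": 0, "ty": 0.006, "tz": 0, "gripper": 58}
  ]
}}

```text
t: 14.35
ee_pos: [597.2, -33.9, 60.0]
eef_rot: [0.927, 3.002, 0.001]
wrist_force: [1.6, 5.3, -1.2]
opening: 0.716
gripper_force: 50.0
```

```bash
cat > st.py <<'E'
from h import *
o=env.get_obs();R=Ro.from_rotvec(o["eef_rot"]).as_matrix()
print({k:o[k].round(2) if hasattr(o[k],'round') else o[k] for k in("t","ee_pos","wrist_force","moment","opening")},"e6",o["joint_efforts"][5],"yaw",np.degrees(np.arctan2(R[1,1],R[0,1])))
E
python3 st.py
```

```text
{'t': 14.35, 'ee_pos': array([597.21, -33.9 ,  59.98]), 'wrist_force': array([ 1.57,  5.33, -1.25]), 'moment': array([ 0.81, -0.42,  0.46]), 'opening': 0.7161157170833234} e6 0.05853653303347528 yaw 55.6874255760461
```

Call:
{"name": "play_rows", "arguments": {
  "series": [
    {"ax": 0, "ay": 0, "az": 2.5, "tx": 0, "ty": 0, "tz": 0, "gripper": 58},
    {"ax": 0, "ay": 0, "az": 5, "tx": 0, "ty": 0, "tz": 0, "gripper": 58},
    {"ax": 0, "ay": 0, "az": 7.5, "tx": 0, "ty": 0, "tz": 0, "gripper": 58},
    {"ax": 0, "ay": 0, "az": 10, "tx": 0, "ty": 0, "tz": 0, "gripper": 58},
    {"ax": 0, "ay": 0, "az": 12.5, "tx": 0, "ty": 0, "tz": 0, "gripper": 58},
    {"ax": 0, "ay": 0, "az": 15, "tx": 0, "ty": 0, "tz": 0, "gripper": 58},
    {"ax": 0, "ay": 0, "az": 17.5, "tx": 0, "ty": 0, "tz": 0, "gripper": 58},
    {"ax": 0, "ay": 0, "az": 20, "tx": 0, "ty": 0, "tz": 0, "gripper": 58}
  ]
}}

```text
t: 15.35
ee_pos: [597.1, -34.0, 60.0]
eef_rot: [-1.434, -2.795, -0.0]
wrist_force: [1.3, 4.0, -1.5]
opening: 0.718
gripper_force: 50.0
```

```bash
python3 st.py
```

```text
{'t': 15.35, 'ee_pos': array([597.09, -33.99,  59.97]), 'wrist_force': array([ 1.34,  3.97, -1.46]), 'moment': array([ 0.69, -0.27,  0.4 ]), 'opening': 0.7179396538179366} e6 -0.02958109136670828 yaw 35.670887396333406
```

Call:
{"name": "play_rows", "arguments": {
  "series": [
    {"ax": 0, "ay": 0, "az": 1, "tx": 0, "ty": 0, "tz": 0, "gripper": 58},
    {"ax": 0, "ay": 0, "az": 2, "tx": 0, "ty": 0, "tz": 0, "gripper": 58},
    {"ax": 0, "ay": 0, "az": 3, "tx": 0, "ty": 0, "tz": 0, "gripper": 58}
  ]
}}

```text
t: 15.72
ee_pos: [597.1, -34.0, 60.0]
eef_rot: [1.505, 2.758, 0.0]
wrist_force: [2.0, 5.2, -2.6]
opening: 0.717
gripper_force: 50.0
```

```bash
python3 st.py
```

```text
{'t': 15.725, 'ee_pos': array([597.1 , -34.03,  60.  ]), 'wrist_force': array([ 1.96,  5.18, -2.6 ]), 'moment': array([ 0.81, -0.35,  0.45]), 'opening': 0.7165228899911968} e6 0.24127026088535786 yaw 32.75818404326894
```

Call:
{"name": "play_rows", "arguments": {
  "series": [
    {"ax": 0, "ay": 0, "az": 1, "tx": 0, "ty": 0, "tz": 0, "gripper": 58},
    {"ax": 0, "ay": 0, "az": 2, "tx": 0, "ty": 0, "tz": 0, "gripper": 58}
  ]
}}

```text
t: 15.98
ee_pos: [597.0, -34.1, 60.0]
eef_rot: [-1.553, -2.731, -0.0]
wrist_force: [0.7, 4.7, -1.9]
opening: 0.715
gripper_force: 50.0
```

```bash
python3 st.py
```

```text
{'t': 15.975, 'ee_pos': array([597.05, -34.07,  59.96]), 'wrist_force': array([ 0.68,  4.66, -1.86]), 'moment': array([ 0.73, -0.31,  0.44]), 'opening': 0.7154575531926763} e6 0.24127394892275333 yaw 30.76111738352165
```

Call:
{"name": "play_rows", "arguments": {
  "series": [
    {"ax": 0, "ay": 0, "az": 1, "tx": 0, "ty": 0, "tz": 0, "gripper": 58},
    {"ax": 0, "ay": 0, "az": 2, "tx": 0, "ty": 0, "tz": 0, "gripper": 58},
    {"ax": 0, "ay": 0, "az": 3, "tx": 0, "ty": 0, "tz": 0, "gripper": 58},
    {"ax": 0, "ay": 0, "az": 4, "tx": 0, "ty": 0, "tz": 0, "gripper": 58}
  ]
}}

```text
t: 16.48
ee_pos: [597.0, -34.1, 60.0]
eef_rot: [-1.647, -2.675, -0.0]
wrist_force: [1.2, 5.1, -1.5]
opening: 0.718
gripper_force: 50.0
```

```bash
python3 st.py
```

```text
{'t': 16.475, 'ee_pos': array([597.03, -34.08,  59.97]), 'wrist_force': array([ 1.15,  5.06, -1.5 ]), 'moment': array([ 0.77, -0.25,  0.4 ]), 'opening': 0.7175923495162885} e6 0.2405823301523924 yaw 26.7589375017692
```

39° turned, still only friction.

Call:
{"name": "play_rows", "arguments": {
  "series": [
    {"ax": 0, "ay": 0, "az": 1, "tx": 0, "ty": 0, "tz": 0, "gripper": 58},
    {"ax": 0, "ay": 0, "az": 2, "tx": 0, "ty": 0, "tz": 0, "gripper": 58},
    {"ax": 0, "ay": 0, "az": 3, "tx": 0, "ty": 0, "tz": 0, "gripper": 58},
    {"ax": 0, "ay": 0, "az": 4, "tx": 0, "ty": 0, "tz": 0, "gripper": 58}
  ]
}}

```text
t: 16.98
ee_pos: [597.0, -34.1, 59.9]
eef_rot: [-1.739, -2.616, -0.0]
wrist_force: [1.1, 4.8, -1.4]
opening: 0.719
gripper_force: 50.0
```

```bash
python3 st.py
```

```text
{'t': 16.975, 'ee_pos': array([596.98, -34.12,  59.95]), 'wrist_force': array([ 1.15,  4.8 , -1.4 ]), 'moment': array([ 0.81, -0.28,  0.41]), 'opening': 0.7185764164459885} e6 0.23882271721959114 yaw 22.753474272346214
```

Call:
{"name": "play_rows", "arguments": {
  "series": [
    {"ax": 0, "ay": 0, "az": 1, "tx": 0, "ty": 0, "tz": 0, "gripper": 58},
    {"ax": 0, "ay": 0, "az": 2, "tx": 0, "ty": 0, "tz": 0, "gripper": 58},
    {"ax": 0, "ay": 0, "az": 3, "tx": 0, "ty": 0, "tz": 0, "gripper": 58}
  ]
}}

```text
t: 17.35
ee_pos: [597.0, -34.1, 59.9]
eef_rot: [-1.807, -2.569, -0.0]
wrist_force: [1.0, 4.7, -2.2]
opening: 0.719
gripper_force: 50.0
```

```bash
python3 st.py
```

```text
{'t': 17.35, 'ee_pos': array([596.97, -34.11,  59.95]), 'wrist_force': array([ 0.98,  4.7 , -2.23]), 'moment': array([ 0.82, -0.25,  0.5 ]), 'opening': 0.7193823703570837} e6 0.2670945692807436 yaw 19.755741022198926
```

Call:
{"name": "play_rows", "arguments": {
  "series": [
    {"ax": 0, "ay": 0, "az": 0.5, "tx": 0, "ty": 0, "tz": 0, "gripper": 58},
    {"ax": 0, "ay": 0, "az": 1, "tx": 0, "ty": 0, "tz": 0, "gripper": 58}
  ]
}}

```text
t: 17.6
ee_pos: [597.0, -34.1, 60.0]
eef_rot: [-1.829, -2.554, -0.0]
wrist_force: [1.2, 5.3, -1.6]
opening: 0.712
gripper_force: 50.0
```

```bash
python3 st.py; python3 -c "
from h import *
for i in range(4):
    cam('top');o=env.get_obs();print(o['moment'],o['joint_efforts'][5])"
```

```text
{'t': 17.6, 'ee_pos': array([596.97, -34.09,  59.98]), 'wrist_force': array([ 1.22,  5.32, -1.59]), 'moment': array([ 0.8 , -0.28,  0.46]), 'opening': 0.7116407635914839} e6 0.38901619613170624 yaw 18.78229395086032
[ 0.76719034 -0.23456848  0.29544884] 0.3910888731479645
[ 0.82968595 -0.23606388  0.29416319] 0.39249186404049397
[ 0.78538989 -0.19035362  0.33573014] 0.35615050233900547
[ 0.86889276 -0.28992563  0.35717987] 0.34107296727597713
```

Call:
{"name": "play_rows", "arguments": {
  "series": [
    {"ax": 0, "ay": 0, "az": 0.5, "tx": 0, "ty": 0, "tz": 0, "gripper": 58},
    {"ax": 0, "ay": 0, "az": 1, "tx": 0, "ty": 0, "tz": 0, "gripper": 58}
  ]
}}

```text
t: 18.05
ee_pos: [597.0, -34.1, 59.9]
eef_rot: [-1.851, -2.538, 0.0]
wrist_force: [1.0, 5.4, -1.9]
opening: 0.714
gripper_force: 50.0
```

```bash
python3 st.py
```

```text
{'t': 18.05, 'ee_pos': array([596.95, -34.11,  59.95]), 'wrist_force': array([ 1.01,  5.36, -1.92]), 'moment': array([ 0.82, -0.25,  0.53]), 'opening': 0.7142552847852587} e6 0.42549971491098404 yaw 17.793605370791248
```

Call:
{"name": "play_rows", "arguments": {
  "series": [
    {"ax": 0, "ay": 0, "az": 0.5, "tx": 0, "ty": 0, "tz": 0, "gripper": 58},
    {"ax": 0, "ay": 0, "az": 0.8, "tx": 0, "ty": 0, "tz": 0, "gripper": 58}
  ]
}}

```text
t: 18.3
ee_pos: [597.0, -34.1, 60.0]
eef_rot: [-1.869, -2.525, 0.0]
wrist_force: [1.8, 6.1, -0.8]
opening: 0.715
gripper_force: 50.0
```

```bash
python3 st.py; python3 -c "
from h import *
for i in range(4):
    cam('top');o=env.get_obs();print(o['moment'],o['joint_efforts'][5])"
```

```text
{'t': 18.3, 'ee_pos': array([596.97, -34.11,  59.97]), 'wrist_force': array([ 1.76,  6.09, -0.77]), 'moment': array([ 0.82, -0.2 ,  0.59]), 'opening': 0.7153222930849809} e6 0.5125380679965019 yaw 17.003835595723984
[ 0.84963906 -0.25761396  0.42774971] 0.4820653796195984
[ 0.78256591 -0.21256329  0.42802175] 0.4825352132320404
[ 0.80547765 -0.20721677  0.41791477] 0.4591832309961319
[ 0.78046861 -0.24541141  0.44648259] 0.45575978234410286
```

Call:
{"name": "play_rows", "arguments": {
  "series": [
    {"ax": 0, "ay": 0, "az": 0, "tx": 0, "ty": 0, "tz": 0, "gripper": 70},
    {"ax": 0, "ay": 0, "az": 0, "tx": 0, "ty": 0, "tz": 0, "gripper": 84},
    {"ax": 0, "ay": 0, "az": 0, "tx": 0, "ty": 0, "tz": 0, "gripper": 84},
    {"ax": 0, "ay": 0, "az": 0, "tx": 0, "ty": 0, "tz": 0, "gripper": 84},
    {"ax": 0, "ay": 0, "az": 0, "tx": 0, "ty": 0, "tz": -0.4, "gripper": 84},
    {"ax": 0, "ay": 0, "az": 0, "tx": 0, "ty": 0, "tz": -1.2, "gripper": 84},
    {"ax": 0, "ay": 0, "az": 0, "tx": 0, "ty": 0, "tz": -2.2, "gripper": 84},
    {"ax": 0, "ay": 0, "az": 0, "tx": 0, "ty": 0, "tz": -3, "gripper": 84},
    {"ax": 0, "ay": 0, "az": 0, "tx": -1.2, "ty": 0, "tz": -3, "gripper": 84},
    {"ax": 0, "ay": 0, "az": 0, "tx": -1.2, "ty": 0, "tz": -3, "gripper": 84},
    {"ax": 0, "ay": 0, "az": 0, "tx": -1.2, "ty": 0, "tz": -3, "gripper": 84}
  ]
}}

```text
t: 19.88
ee_pos: [614.1, -91.5, 210.5]
eef_rot: [-1.87, -2.524, -0.0]
wrist_force: [0.2, -0.1, -0.5]
opening: 0.954
gripper_force: 0.0
```

```bash
python3 st.py
python3 - <<'E'
from h import *
W=cam("wrist");a=cv2.resize(W["img"][:288,136:376],(500,600),interpolation=cv2.INTER_CUBIC)
S=cam("scene");b=cv2.resize(crop(S,200,165,75,75,8)[:, :600],(300,300))
c=np.zeros((600,800,3),np.uint8);c[:,:500]=a;c[:300,500:]=b
cv2.imwrite("pics/w6.png",c)
E
```

```text
{'t': 19.875, 'ee_pos': array([614.14, -91.55, 210.52]), 'wrist_force': array([ 0.16, -0.08, -0.54]), 'moment': array([-0.01, -0.06, -0.01]), 'opening': 0.9535603280605683} e6 -0.017470302991569042 yaw 16.949417095617353
```

View pics/w6.png

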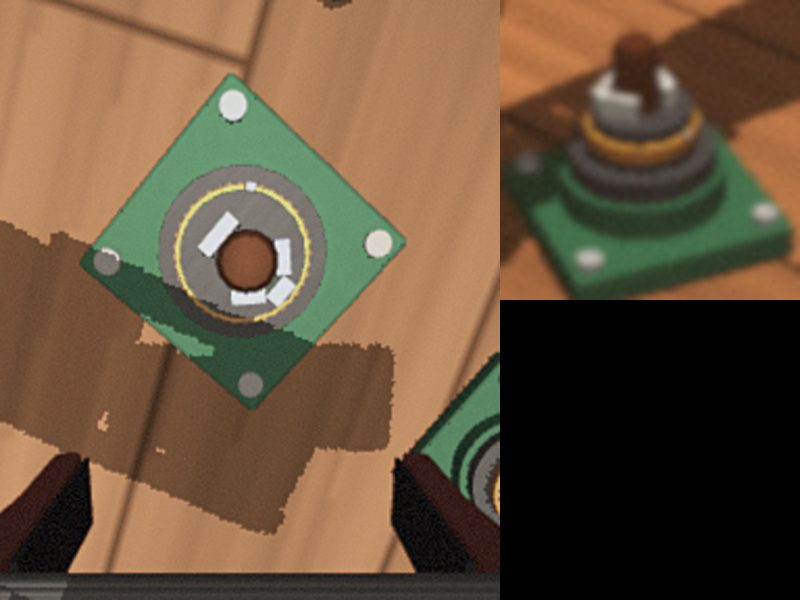

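The blank is upright and seated in the V at (247,261), with the jaw against it. The ring's mark turned with the tool, so it didn't slip. The measured torque puts the squeeze at about 15 N.

```bash
python3 -c "
from cell import env
print(env.hand_in())"
```

```text
the job is handed in; nothing more can be done
None
```

The dark wooden blank is clamped upright against the V jaw at an estimated 15 N (from wrist torque), the gripper has let go and is clear, and I handed the job in at about 20 s; no verdict came back.

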